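# Box up the gold tiles from the revolving tray

### The arm

A 6-joint arm with a two-finger parallel gripper is mounted at the origin on the work surface. World frame = base frame: x ahead of the robot, y to its left, z up, the work surface at z = 0. Lengths are in m, angles in rad, forces in N, time in s.
With the tool pointing down it reaches from about 0.35 to 0.85 m from the base axis. Payload 8.1 kg.
Tool frame: the origin (TCP) lies on the centre line of the jaws, within the pads' length; the fingertips stand 22 mm ahead of it and the grasp point (between the pads) lies 3 mm ahead of it; z points along the fingers, y is the line along which they close (so a half turn about z gives the same grasp; the last joint's range is limited). The gripper opens to 93 mm and grips with 3 to 60 N. Pads are 15 mm wide; open, the fingers measure 128 mm over their backs; the gripper's body (75 mm by 188 mm) begins 65 mm behind the grasp point.
Start: joints at [-1.27, 0.13, 1.488, -0, 1.523, -0.085], TCP at [0.226, -0.556, 0.241] pointing down, gripper open.
Joint ranges: [-2.96, 2.96], [-0.89, 2.26], [0.02, 2.5], [-1.34, 4.48], [0, 2.73], [-2.66, 2.66]. Speed limits (rad/s): [2.39, 2.39, 2.79, 3.14, 3.14, 3.14].

### API

Orientations are given as a rotation vector (axis times angle).
In Python, from plant import robot, eyes, ticket gives the robot as it stands (robot), with the cameras (eyes) and the job (ticket).
- The arm moves only by the shell command python3 inch.py 'ROWS' [FORCE]. ROWS is a JSON list of rows, 1 to 20 of them, each of 5 numbers: the finger opening in m, then dx, dy, dz in m, then a turn about the tool's z in rad; each row shifts and turns the commanded pose from where the row before left it, along the tool's axes as they then stand; what a row does not reach is not made up. A row lasts 1/10 s, in which the tool goes at most 0.05 m and 0.15 rad, less where a joint would pass 70% of its speed; a pose out of reach is approached as far as the arm can. The fingers move at their own pace and stop on an object; FORCE is the grip in N (left out, the last holds). Time passes only in rows, so rows that do not move let the fingers close. It prints the time, the measured TCP pose, the force, the opening and the grip force at its end.
- robot.read_state(): the state, without advancing time (a new reading comes with each control period).
- eyes.read_camera(name): name is "scene" or "top"; returns a dict with "image" (480x640x3 uint8, red, green, blue), "fx", "fy", "cx", "cy" (pixels), "R" (3x3) and "t" (3): a world point X has camera coordinates R X + t. Camera axes: x right, y down, z forward; pixel columns grow to the right and rows downward; lengths in m; the calibration is good to about 2 mm. A picture is of the moment at which its call begins. There is no depth.
- ticket.close_job(): hands the job in; it is judged then, once.
The state is a dict: "t": time; "q": joint angles; "dq": joint speeds; "joint_torque": joint torques, N m; "tool_pos": TCP position; "orientation": TCP orientation; "force": force on the tool from outside, world axes, zero at the start; "wrist_torque": the same for the moment, N m; "opening": finger opening in m; "gripper_force": force on a finger pad.
Only numpy, scipy, OpenCV 4.12 (cv2) and the standard library are available. Lean on these libraries where they do the work, as an engineer would, in place of code of your own. Each camera call takes 0.05 s, during which the arm holds its last target. There are 200 camera calls.

### The job

Pack this visitor's keepsake box: turn the revolving tray by the black pegs on its rim to bring each gold tile in turn into the open window of its clear cover, pick it out there and put it in the dark wooden box, until every gold tile is in the box. Leave the blue tile on the tray and the jars and the mug where they stand. Then gently lower the box's hinged lid until it is fully shut.

Things in the scene. Friction and masses are not known exactly. Their poses are not given: they have to be found in the camera images.
- stand: Fixed foot, spindle and clear cover of the revolving tray; origin on the table, on the tray's axis. The cover is a flat clear disc, radius 148 mm, 64 to 69 mm above the table, open at its sides, with one wedge cut out: the window, 36 degrees to each side of the stand's -x axis (roughly towards the robot), its point at the spindle. Only there can tiles be reached.
- window (a point): Point on the window's middle line, 105 mm from the tray's axis along the stand's -x, 46 mm above the table: where a tile's top is when it stands ready to be picked. The spindle's black cap, radius 22 mm, reaches 75 mm above the table.
- tray (a joint): Turn of the tray (rad), counter-clockwise from above positive, no end stops; friction about 0.1 N m (under 1 N at a peg), it stays where it is left. At 0, divider lines and pegs lie at 30, 90, 150 .. degrees from the stand's -x axis, the six compartments' middles between them.
- tray_floor (a point): Centre of the tray's floor, 26 mm above the table, on the axis. The tray is a wooden board of radius 180 mm; six dividers 8 mm high part six equal compartments between a hub (radius 55 mm, 12 mm high) and a kerb 10 mm high at radius 150 mm.
- peg0 (a point): Centre of the top of one of six black pegs, 66 mm above the table and 168 mm from the axis, outside cover and kerb. Each peg is 12 mm thick, 40 mm tall, in line with a divider; the other five stand at 60 degree steps.
- gold1: Gold tile, a chunky square glazed tile 26 x 26 x 20 mm (20 upright) with a narrow white foot, about 30 g; origin at the centre of its underside. Starts flat in a compartment of the revolving tray, about 105 mm from the axis; any of the gold tiles may be absent.
- gold2: Gold tile, a chunky square glazed tile 26 x 26 x 20 mm (20 upright) with a narrow white foot, about 30 g; origin at the centre of its underside. Starts flat in a compartment of the revolving tray, about 105 mm from the axis; any of the gold tiles may be absent.
- gold3: Gold tile, a chunky square glazed tile 26 x 26 x 20 mm (20 upright) with a narrow white foot, about 30 g; origin at the centre of its underside. Starts flat in a compartment of the revolving tray, about 105 mm from the axis; any of the gold tiles may be absent.
- gold4: Gold tile, a chunky square glazed tile 26 x 26 x 20 mm (20 upright) with a narrow white foot, about 30 g; origin at the centre of its underside. Starts flat in a compartment of the revolving tray, about 105 mm from the axis; any of the gold tiles may be absent.
- gold5: Gold tile, a chunky square glazed tile 26 x 26 x 20 mm (20 upright) with a narrow white foot, about 30 g; origin at the centre of its underside. Starts flat in a compartment of the revolving tray, about 105 mm from the axis; any of the gold tiles may be absent.
- blue: Blue tile of the same size, 26 x 26 x 20 mm, origin at the centre of its underside, in a compartment of the tray; it must stay on the tray.
- box: Fixed dark wooden keepsake box, outside 120 mm (x) by 170 mm (y) by 50 mm high, walls and floor 6 mm; origin at the centre of its underside. Its lid is hinged along the top of its +x wall (the side away from the robot).
- lid (a joint): Lid angle (rad): 0 is shut on the box, about 1.5 to 1.8 (upright) at the start, at most 1.9. The stiff hinge holds the lid where it is left; about 1.5 N at its free edge moves it.
- lid_hinge (a point): Middle of the hinge line, 50 mm above the table on the box's +x wall; the line runs along the box's y. From it the lid, a flat board 120 mm long, 170 mm wide and 8 mm thick, reaches to the box's -x side when shut.
- lid_handle (a point): Grip of the brass knob on the lid's outer (upper) face, 90 mm from the hinge line, midway along y, 35 mm off the face. The knob is 28 mm across and 43 mm tall in all.
- jar1: Amber glass jar, 48 mm across, 65 mm tall, standing loose between the box and the tray; origin at the centre of its underside. Leave it standing in place.
- jar2: Clear jar with white cap, 52 mm across, 75 mm tall, standing loose on the far side; origin at the centre of its underside. Leave it standing in place.
- mug: White ceramic mug, 76 mm across, 90 mm tall, standing loose on the right; origin at the centre of its underside. Leave it standing in place.

How it is judged:
On the way, in this order (a step that is already met when the one before it is completed fails the run):
1. every gold tile lies in the keepsake box (x of gold1 in the frame of box between -0.06 and 0.06 m and y of gold1 in the frame of box between -0.085 and 0.085 m and z of gold1 in the frame of box between 0 and 0.048 m and x of gold2 in the frame of box between -0.06 and 0.06 m and y of gold2 in the frame of box between -0.085 and 0.085 m and z of gold2 in the frame of box between 0 and 0.048 m and x of gold3 in the frame of box between -0.06 and 0.06 m and y of gold3 in the frame of box between -0.085 and 0.085 m and z of gold3 in the frame of box between 0 and 0.048 m and x of gold4 in the frame of box between -0.06 and 0.06 m and y of gold4 in the frame of box between -0.085 and 0.085 m and z of gold4 in the frame of box between 0 and 0.048 m and x of gold5 in the frame of box between -0.06 and 0.06 m and y of gold5 in the frame of box between -0.085 and 0.085 m and z of gold5 in the frame of box between 0 and 0.048 m), for 0.2 s.
2. the lid is shut (value of joint lid below 0.06 rad), for 0.2 s.
At the end, for the whole second after the job is handed in: Every gold tile that is present lies in the box (its origin within the box's outline and under 48 mm above the box's underside), the blue tile is on the revolving tray (within 155 mm of its axis), all at rest (under 30 mm/s), and the lid is shut to within 0.06 rad (all of step 1 and horizontal distance between blue and stand below 0.155 m and height (world z) of blue between 0.015 and 0.058 m and linear speed of each of gold1, gold2, gold3, gold4, gold5, blue below 0.03 m/s and value of joint lid below 0.06 rad); the robot touches nothing.
It fails at once if the amber jar, the clear jar or the mug is pushed more than 50 mm from its place (distance of any of jar1, jar2, mug from where it was at the start of the episode above 0.05 m).
It fails at once if the lid is slammed (it shuts faster than 3 rad/s) (velocity of joint lid below -3 rad/s).
Of gold1, gold2, gold3, gold4, gold5 only 3 to 5 are there at a start; the rules pass over those that are not, and their reading is None.
At some moment in a run one of gold1, gold2, gold3, gold4, gold5 may be knocked a few centimetres aside while the robot is not near it.
Once in a run the grip may slacken for a moment while it holds something.
It also fails if it takes over 210 s, if anything falls off the work surface, if the arm or the gripper's body presses on something with over 40 N, if the wrist force passes 120 N, or if a joint passes its speed limit or range.

## Working session

There is one attempt and no reset: what is moved stays moved. The work goes in short steps, Python scripts to look and compute and a shell command to move; the robot and the scene stay as the last step left them, time stands still between calls to the robot, and variables do not carry over. Pictures are saved under pics/ and viewed, at most 14 in all, crops included, and the job is handed in when it is done.

```bash
ls; mkdir -p pics; cat > h.py <<'E'
import numpy as np, cv2
from plant import robot, eyes, ticket
def cam(n): return eyes.read_camera(n)
def save(c,f): cv2.imwrite(f,c["image"][:,:,::-1])
def ray(c,u,v,z):
    R=np.array(c["R"]);t=np.array(c["t"]);o=-R.T@t
    d=R.T@np.array([(u-c["cx"])/c["fx"],(v-c["cy"])/c["fy"],1]);return o+d*(z-o[2])/d[2]
def proj(c,X):
    p=np.array(c["R"])@np.array(X)+np.array(c["t"]);return c["fx"]*p[0]/p[2]+c["cx"],c["fy"]*p[1]/p[2]+c["cy"]
E
python3 - <<'E'
from h import *
for n in("scene","top"):
    c=cam(n);save(c,f"pics/{n}0.png");print(n,c["fx"],np.round(c["R"],3).tolist(),np.round(c["t"],3))
s=robot.read_state();print(s["t"],s["tool_pos"],s["orientation"])
E
```

```text
inch.py
pics
plant.py
scene 473.679569129825 [[-0.767, 0.641, 0.004], [0.442, 0.533, -0.721], [-0.465, -0.552, -0.693]] [ 0.533 -0.141  1.117]
top 483.6685384032782 [[0.018, -1.0, 0.001], [-0.992, -0.018, -0.125], [0.125, 0.001, -0.992]] [-0.137  0.58   1.144]
0.1 [ 0.22565912 -0.55544955  0.23971507] [-3.08174533e+00 -6.01904821e-01  2.48242576e-04]
```

View pics/top0.png

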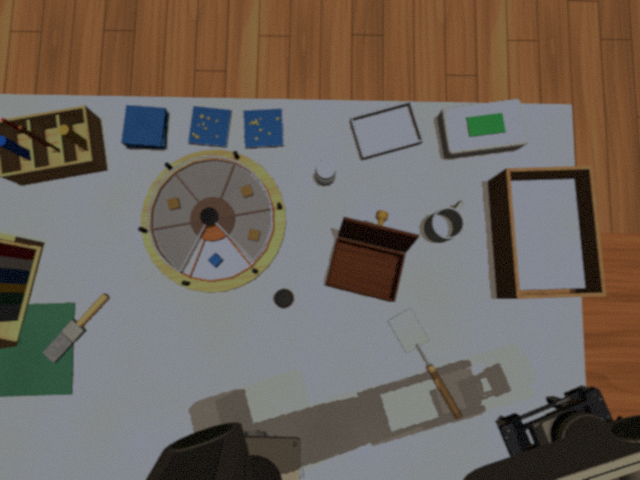

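View pics/scene0.png

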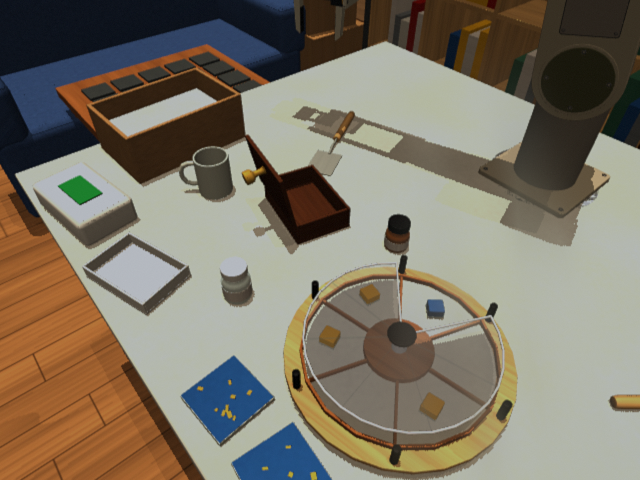

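The top view shows the tray centred near (210,217), with its window facing the robot and the blue tile inside it at (217,260). The gold tiles are at (174,203), (248,191) and (254,235), so there are three. The box is near (370,262) with its lid upright and the knob at (382,216). The amber jar is at (284,298), the clear jar at (325,172) and the mug at (441,225).

```bash
cat >> h.py <<'E'
def blobs(m,amin=6):
    n,l,s,ce=cv2.connectedComponentsWithStats(m.astype(np.uint8));return [(ce[i],s[i,4]) for i in range(1,n) if s[i,4]>=amin]
def tiles(c):
    h=cv2.cvtColor(c["image"],cv2.COLOR_RGB2HSV).astype(int);o={}
    H,S,V=h[...,0],h[...,1],h[...,2]
    o["gold"]=(H>8)&(H<28)&(S>110)&(V>90); o["blue"]=(H>98)&(H<125)&(S>110)&(V>60); o["black"]=V<40
    return o
E
python3 - <<'E'
from h import *
c=cam("top");m=tiles(c);s=cam("scene")
for k,z in(("gold",.046),("blue",.046),("black",.066)):
    a=m[k].copy();r=np.zeros_like(a);r[145:310,130:430]=1
    for p,n in blobs(a&r): print(k,np.round(p,1),n,np.round(ray(c,*p,z),4)[:2])
print("cap",ray(c,209,217,.075))
cr=cv2.resize(c["image"][140:320,120:440],None,fx=2.5,fy=2.5,interpolation=cv2.INTER_CUBIC)
cv2.imwrite("pics/crop.png",cr[:,:,::-1])
E
```

```text
gold [208.9 153.6] 102 [0.7887 0.1301]
gold [232.4 156.8] 8 [0.7818 0.0718]
gold [241.1 158.7] 21 [0.7774 0.0501]
gold [271.7 197.7] 89 [ 0.6805 -0.0284]
gold [246.2 190.3] 84 [0.6978 0.0348]
gold [172.6 202.8] 84 [0.6634 0.2132]
gold [144.5 209.3] 6 [0.6459 0.2808]
gold [381.5 216.7] 97 [ 0.6385 -0.2968]
gold [231.5 266.7] 243 [0.5099 0.0634]
gold [212.7 233.7] 233 [0.589 0.112]
gold [253.6 234.5] 87 [0.589  0.0129]
gold [162.2 266.5] 6 [0.5074 0.2299]
gold [255.2 274.6] 12 [0.4921 0.0057]
gold [246.8 276. ] 9 [0.4884 0.0259]
blue [148.5 145. ] 6 [0.8079 0.2809]
blue [157.3 145.2] 9 [0.8077 0.259 ]
blue [221. 145.] 7 [0.8113 0.1012]
blue [258.8 145.3] 43 [0.8124 0.0074]
blue [215.  259.6] 94 [0.5263 0.1037]
black [145.1 146.6] 68 [0.7973 0.282 ]
black [235.8 154.9] 15 [0.7806 0.0602]
black [168.1 165.8] 14 [0.7504 0.2233]
black [279.2 206.1] 11 [ 0.6562 -0.0486]
black [208.8 216. ] 222 [0.6289 0.1192]
black [375.6 236.1] 1209 [ 0.588  -0.2799]
black [427.4 225. ] 20 [ 0.6169 -0.4035]
black [142.5 229.6] 15 [0.5932 0.2755]
black [427.8 232.9] 11 [ 0.5979 -0.4044]
black [383.7 263.4] 288 [ 0.5232 -0.2993]
black [254.6 270.7] 7 [0.5002 0.0053]
black [185.4 282.9] 14 [0.4687 0.1669]
black [282.1 298.1] 147 [ 0.4373 -0.0612]
cap [0.62503085 0.11656657 0.075     ]
```

View pics/crop.png

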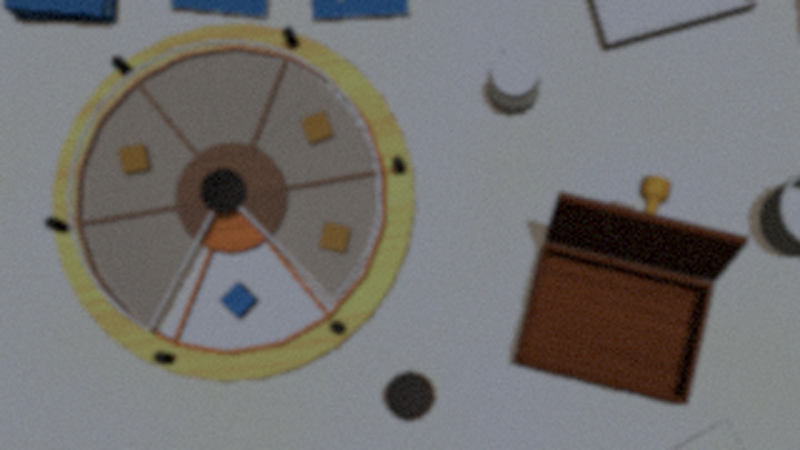

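```bash
python3 - <<'E'
from h import *
c=cam("top");C=np.array([.625,.114])
def ang(p):d=np.array(p[:2])-C;return np.degrees(np.arctan2(d[1],d[0])).round(1),np.hypot(*d).round(3)
for p in((182,271.5),(250,264)):print("win",ang(ray(c,*p,.069)))
for p in((.7806,.0602),(.7504,.2233),(.6562,-.0486),(.5932,.2755),(.5002,.0053),(.4687,.1669)):print("peg",ang(p))
for p in((.698,.035),(.663,.213),(.589,.013),(.526,.104)):print("tile",ang(p))
im=c["image"].astype(int);h=cv2.cvtColor(c["image"],cv2.COLOR_RGB2HSV).astype(int)
# box mask: reddish brown
m=((im[...,0]-im[...,2])>15)&(h[...,2]<150);m[:, :322]=0;m[:,425:]=0;m[:215]=0;m[310:]=0
n,l,s,_=cv2.connectedComponentsWithStats(m.astype(np.uint8));i=1+np.argmax(s[1:,4])
k=cv2.findContours((l==i).astype(np.uint8),cv2.RETR_EXTERNAL,cv2.CHAIN_APPROX_NONE)[0][0]
print(cv2.approxPolyDP(k,4,True)[:,0].tolist())
for p in((326,284),(394,301),(404,254),(340,238)):print("box",p,ray(c,*p,.05)[:2].round(4))
E
```

```text
win (np.float64(154.7), np.float64(0.144))
win (np.float64(-138.2), np.float64(0.147))
peg (np.float64(-19.1), np.float64(0.165))
peg (np.float64(41.1), np.float64(0.166))
peg (np.float64(-79.1), np.float64(0.166))
peg (np.float64(101.1), np.float64(0.165))
peg (np.float64(-138.9), np.float64(0.166))
peg (np.float64(161.3), np.float64(0.165))
tile (np.float64(-47.3), np.float64(0.108))
tile (np.float64(69.0), np.float64(0.106))
tile (np.float64(-109.6), np.float64(0.107))
tile (np.float64(-174.2), np.float64(0.1))
[[333, 230], [336, 240], [326, 284], [394, 300], [406, 247], [402, 244], [408, 241], [402, 239], [398, 251], [379, 246], [379, 241], [371, 244], [373, 238], [364, 243], [352, 240], [353, 233], [350, 239]]
box (326, 284) [ 0.4726 -0.1641]
box (394, 301) [ 0.4354 -0.326 ]
box (404, 254) [ 0.5479 -0.3504]
box (340, 238) [ 0.5838 -0.1962]
```

```bash
cat >> h.py <<'E'
from scipy.spatial.transform import Rotation as Ro
def delta(x,y,z,psi):
    "turn first (rad), then shift in the turned tool frame; psi = yaw deg of tool y (mod 360 nearest)"
    s=robot.read_state();M=Ro.from_rotvec(s["orientation"]).as_matrix();p=np.degrees(np.arctan2(M[1,1],M[0,1]))
    turn=-((psi-p+180)%360-180);d=np.array([x,y,z])-s["tool_pos"]
    a=np.radians(psi);Y=np.array([np.cos(a),np.sin(a),0]);X=np.array([-Y[1],Y[0],0])
    print("t",round(s["t"],2),"pos",np.round(s["tool_pos"],4),"psi",p.round(1),"open",round(s["opening"],4),"q6",round(s["q"][5],2),"| turn",np.radians(turn).round(3),"dx",(d@X).round(4),"dy",(d@Y).round(4),"dz",round(-d[2],4))
E
python3 -c "from h import *;delta(.6568,-.051,.2,10.9)"
```

```text
t 0.25 pos [ 0.2257 -0.5557  0.2402] psi -67.9 open 0.0928 q6 -0.09 | turn -1.375 dx 0.414 dy 0.5187 dz 0.0402
```

```bash
T='[0.03,0,0,0,-0.1375]'; echo; python3 inch.py '[[0.026,0,0,0,-0.1375],[0.026,0,0,0,-0.1375],[0.026,0,0,0,-0.1375],[0.026,0,0,0,-0.1375],[0.026,0,0,0,-0.1375],[0.026,0,0,0,-0.1375],[0.026,0,0,0,-0.1375],[0.026,0,0,0,-0.1375],[0.026,0,0,0,-0.1375],[0.026,0,0,0,-0.1375],[0.026,0.024,0.03,0,0],[0.026,0.024,0.03,0,0],[0.026,0.024,0.03,0,0],[0.026,0.024,0.03,0,0],[0.026,0.024,0.03,0,0],[0.026,0.024,0.03,0,0],[0.026,0.024,0.03,0,0],[0.026,0.024,0.03,0,0],[0.026,0.024,0.03,0,0],[0.026,0.024,0.03,0,0]]' 10
python3 inch.py '[[0.026,0.024,0.03,0,0],[0.026,0.024,0.03,0,0],[0.026,0.024,0.03,0,0],[0.026,0.024,0.03,0,0],[0.026,0.024,0.03,0,0],[0.026,0.024,0.03,0,0],[0.026,0.024,0.03,0,0],[0.026,0,0,0,0],[0.026,0,0,0,0]]'
python3 -c "from h import *;delta(.6568,-.051,.11,10.9)"
```

```text
t: 2.25
tool_pos: [0.4759, -0.2622, 0.2407]
orientation: [2.001, 2.422, 0.0]
force: [0.7, -0.3, 0.1]
opening: 0.0259
gripper_force: 0.0
t: 3.15
tool_pos: [0.6497, -0.0581, 0.24]
orientation: [-1.998, -2.423, 0.001]
force: [0.1, -0.1, -0.1]
opening: 0.026
gripper_force: 0.0
t 3.15 pos [ 0.6497 -0.0581  0.24  ] psi 11.0 open 0.026 q6 -0.36 | turn 0.002 dx 0.0057 dy 0.0084 dz 0.13
```

```bash
python3 inch.py '[[0.026,0.0057,0.0084,0.04,0],[0.026,0,0,0.04,0],[0.026,0,0,0.04,0],[0.026,0,0,0.015,0],[0.026,0,0,0.015,0],[0.026,0,0,0.012,0],[0.026,0,0,0.012,0],[0.026,0,0,0,0]]'
```

```text
t: 3.95
tool_pos: [0.6563, -0.0518, 0.0657]
orientation: [-2.0, -2.421, 0.001]
force: [-0.6, 0.6, -0.2]
opening: 0.0264
gripper_force: 0.0
```

```bash
python3 - <<'E'
from h import *
c=cam("scene");save(c,"pics/s1.png")
E
```

```text
(no output)
```

View pics/s1.png

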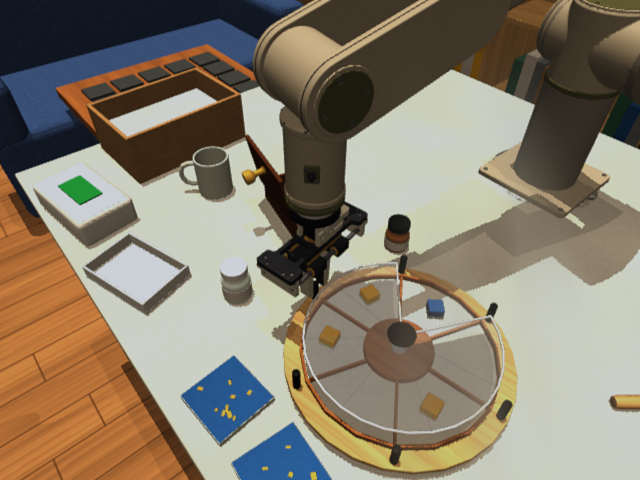

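The fingers straddle the peg near (317,288). Next I turn the tray clockwise.

```bash
python3 inch.py '[[0.026,0.0004,-0.008,0,0.048],[0.026,0.0008,-0.016,0,0.095],[0.026,0.0008,-0.016,0,0.095],[0.026,0.0008,-0.016,0,0.095],[0.026,0.0008,-0.016,0,0.095],[0.026,0.0008,-0.016,0,0.095],[0.026,0.0008,-0.016,0,0.095],[0.026,0.0008,-0.016,0,0.095],[0.026,0.0008,-0.016,0,0.095],[0.026,0.0008,-0.016,0,0.095],[0.026,0.0008,-0.016,0,0.095],[0.026,0.0008,-0.016,0,0.095],[0.026,0.0004,-0.008,0,0.048],[0.026,0,0,0,0],[0.026,0,0,0,0]]'
python3 - <<'E'
from h import *
s=robot.read_state();d=s["tool_pos"][:2]-np.array([.625,.114]);print(np.degrees(np.arctan2(d[1],d[0])),np.hypot(*d))
E
python3 inch.py '[[0.026,0,0.003,0,0],[0.026,0,0,-0.03,0],[0.026,0,0,-0.04,0],[0.026,0,0,-0.04,0],[0.026,-0.04,0,-0.04,0],[0.026,-0.04,0,0,0],[0.026,-0.04,0,0,0],[0.026,0,0,0,0]]'
```

```text
t: 5.5
tool_pos: [0.489, 0.0165, 0.0678]
orientation: [2.99, 0.961, 0.003]
force: [0.1, 0.2, 0.3]
opening: 0.0257
gripper_force: 0.0
-144.3465170854286 0.16731312963223116
t: 6.3
tool_pos: [0.3938, -0.0552, 0.2125]
orientation: [2.992, 0.955, -0.0]
force: [-0.0, 0.1, 0.2]
opening: 0.0258
gripper_force: 0.0
```

```bash
cat >> h.py <<'E'
W=-171.8
def look(show=None):
    C=np.array([.625,.114])
    for n in("top","scene"):
        c=cam(n);m=tiles(c)["gold"].astype(np.uint8)
        m=cv2.morphologyEx(m,cv2.MORPH_OPEN,np.ones((3,3)))
        for k in cv2.findContours(m,cv2.RETR_EXTERNAL,cv2.CHAIN_APPROX_NONE)[0]:
            if not 30<cv2.contourArea(k)<500: continue
            M=cv2.moments(k);p=(M["m10"]/M["m00"],M["m01"]/M["m00"])
            w=np.array([ray(c,*q,.046 if n=="top" else .038)[:2] for q in k[:,0]]);x=ray(c,*p,.046 if n=="top" else .038)[:2];d=x-C
            if 0.08<np.hypot(*d)<.14:
                r=cv2.minAreaRect((w*1000).astype(np.float32))
                print(n,"gold px",np.round(p),"xy",x.round(4),"r",np.hypot(*d).round(3),"ang-W",((np.degrees(np.arctan2(d[1],d[0]))-W+180)%360-180).round(1),"rect",np.round(r[1]),"yaw",round(r[2],1))
        if show: save(c,f"pics/{show}_{n}.png")
    return c
E
python3 - <<'E'
from h import *
look("b")
c=cv2.imread("pics/b_top.png")[140:320,120:440];cv2.imwrite("pics/b.png",cv2.resize(c,None,fx=2.5,fy=2.5,interpolation=cv2.INTER_CUBIC))
E
```

```text
top gold px [252. 236.] xy [0.5855 0.0169] r 0.105 ang-W 59.7 rect [23. 20.] yaw 46.3
top gold px [208. 177.] xy [0.7287 0.1289] r 0.105 ang-W 180.0 rect [23. 21.] yaw 46.1
scene gold px [356. 391.] xy [0.7308 0.1322] r 0.107 ang-W -178.5 rect [32. 26.] yaw 41.3
scene gold px [438. 305.] xy [0.52   0.1077] r 0.105 ang-W -4.7 rect [35. 26.] yaw 19.2
scene gold px [373. 294.] xy [0.5873 0.0205] r 0.101 ang-W 59.8 rect [36. 26.] yaw 45.9
scene gold px [362. 278.] xy [ 0.5767 -0.016 ] r 0.139 ang-W 61.4 rect [11. 85.] yaw 68.8
```

View pics/b.png

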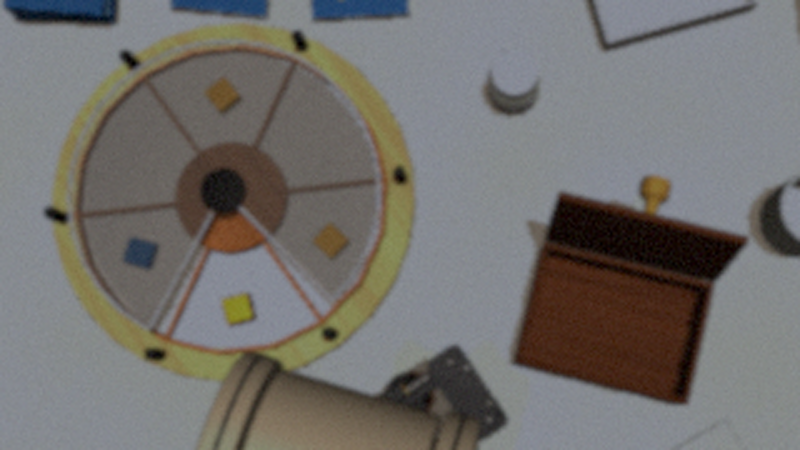

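The tile is now in the window at about pixel (215,263) and appears brighter outside the cover. The blue tile is at (176,241).

```bash
sed -i 's/(H<28)/(H<36)/' h.py; cat >> h.py <<'E'
def wtile():
    "tile in window: precise centre & yaw from top camera (upscaled)"
    c=cam("top");im=cv2.resize(c["image"],None,fx=4,fy=4,interpolation=cv2.INTER_CUBIC)
    h=cv2.cvtColor(im,cv2.COLOR_RGB2HSV).astype(int);m=((h[...,0]>12)&(h[...,0]<36)&(h[...,1]>140)&(h[...,2]>80)).astype(np.uint8)
    C=np.array([.625,.114])
    for k in cv2.findContours(m,cv2.RETR_EXTERNAL,cv2.CHAIN_APPROX_NONE)[0]:
        if not 700<cv2.contourArea(k)<4000: continue
        w=np.array([ray(c,(q[0]+.5)/4-.5,(q[1]+.5)/4-.5,.044)[:2] for q in k[:,0]]);r=cv2.minAreaRect((w*1000).astype(np.float32))
        x=np.array(r[0])/1000;d=x-C;a=(np.degrees(np.arctan2(d[1],d[0]))-W+180)%360-180
        if .05<np.hypot(*d)<.15: print("tile",x.round(4),"r",np.hypot(*d).round(3),"angW",a.round(1),"size",np.round(r[1],1),"yaw",round(r[2],1))
E
python3 - <<'E'
from h import *
wtile(); delta(.52,.105,.2,-80)
E
```

```text
tile [0.5175 0.1038] r 0.108 angW -2.8 size [22.9 23.2] yaw 16.5
tile [0.5858 0.0172] r 0.104 angW 59.7 size [21.7 19.7] yaw 46.3
tile [0.7283 0.1287] r 0.104 angW 179.9 size [22.4 19.1] yaw 42.4
t 6.45 pos [ 0.3965 -0.0533  0.2125] psi -54.5 open 0.0261 q6 0.69 | turn 0.444 dx 0.1491 dy -0.1344 dz 0.0125
```

```bash
python3 -c "
from h import *
delta(.519,.1055,.13,-75)"
```

```text
t 6.45 pos [ 0.3965 -0.0533  0.2125] psi -54.5 open 0.0261 q6 0.69 | turn 0.357 dx 0.1594 dy -0.1216 dz 0.0825
```

```bash
python3 inch.py '[[0.044,0,0,0,0.12],[0.044,0,0,0,0.12],[0.044,0,0,0,0.117],[0.044,0.032,-0.0243,0.01,0],[0.044,0.032,-0.0243,0.01,0],[0.044,0.032,-0.0243,0.02,0],[0.044,0.032,-0.0243,0.02,0],[0.044,0.0314,-0.0244,0.02,0],[0.044,0,0,0,0],[0.044,0,0,0,0]]'; python3 -c "
from h import *
delta(.519,.1055,.053,-75)
c=cam('scene');cv2.imwrite('pics/g.png',cv2.resize(c['image'][180:400,280:540,::-1],None,fx=2.5,fy=2.5))"
```

```text
t: 7.45
tool_pos: [0.5179, 0.1073, 0.1301]
orientation: [-3.114, -0.416, 0.006]
force: [0.4, -0.1, -0.4]
opening: 0.0441
gripper_force: 0.0
t 7.45 pos [0.5179 0.1073 0.1301] psi -74.8 open 0.0441 q6 1.41 | turn 0.004 dx 0.0006 dy 0.002 dz 0.0771
```

View pics/g.png

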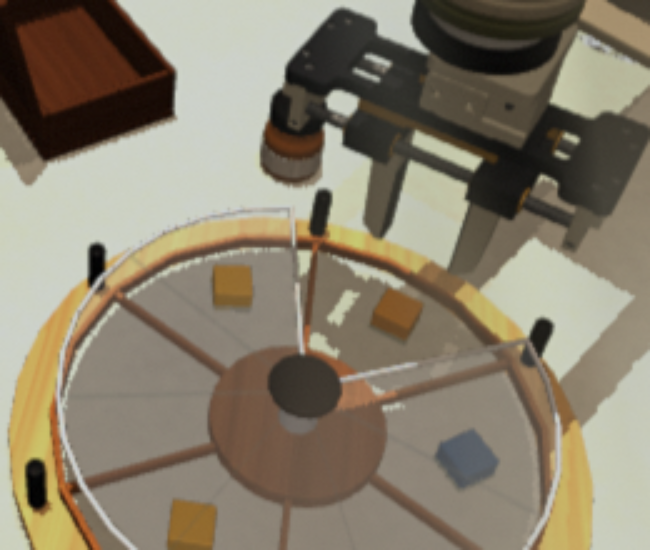

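The fingers hover above the tile at crop (397,313), which is full-frame (438,305). I'll descend and grip.

```bash
python3 inch.py '[[0.044,0,0.002,0.03,0],[0.044,0,0,0.025,0],[0.044,0,0,0.014,0],[0.044,0,0,0.008,0],[0.044,0,0,0,0],[0.0,0,0,0,0],[0.0,0,0,0,0],[0.0,0,0,0,0],[0.0,0,0,0,0],[0.0,0,0,0,0]]' 25
python3 -c "
from h import *
delta(.519,.1055,.053,-75)"
```

```text
t: 8.5
tool_pos: [0.5196, 0.1041, 0.0562]
orientation: [3.114, 0.412, 0.003]
force: [-0.3, -0.2, 6.1]
opening: 0.0257
gripper_force: 25.0
t 8.5 pos [0.5196 0.1041 0.0562] psi -74.9 open 0.0257 q6 1.41 | turn 0.001 dx -0.0003 dy -0.0015 dz 0.0032
```

```bash
python3 inch.py '[[0,0,0,-0.02,0],[0,0,0,-0.03,0],[0,0,0,-0.04,0],[0,0,0,-0.04,0],[0,0,0,0,0.12],[0,0,0,0,0.12],[0,0,0,0,0.12],[0,0,0,0,0.125],[0,0,0,0,0]]'
python3 -c "
from h import *
delta(.4848,-.217,.16,-103)"
```

```text
t: 9.4
tool_pos: [0.5186, 0.1041, 0.185]
orientation: [3.122, -0.351, -0.0]
force: [-0.0, 1.4, -0.3]
opening: 0.0257
gripper_force: 25.0
t 9.4 pos [0.5186 0.1041 0.185 ] psi -102.8 open 0.0257 q6 1.9 | turn 0.003 dx 0.0393 dy 0.3204 dz 0.025
```

```bash
python3 inch.py '[[0,0.004,0.032,0,0],[0,0.004,0.032,0,0],[0,0.004,0.032,0,0],[0,0.004,0.032,0,0],[0,0.004,0.032,0,0],[0,0.004,0.032,0,0],[0,0.004,0.032,0,0],[0,0.004,0.032,0,0],[0,0.004,0.032,0,0],[0,0.004,0.032,0,0],[0,0,0,0,0],[0,0,0,0,0]]'
python3 -c "
from h import *
delta(.4848,-.217,.045,-103)"
```

```text
t: 10.6
tool_pos: [0.4869, -0.2172, 0.1848]
orientation: [-3.122, 0.347, 0.001]
force: [-0.5, -0.7, 0.2]
opening: 0.0258
gripper_force: 25.0
t 10.6 pos [ 0.4869 -0.2172  0.1848] psi -102.7 open 0.0258 q6 1.28 | turn 0.006 dx -0.0021 dy 0.0003 dz 0.1398
```

```bash
python3 inch.py '[[0,-0.002,0,0.04,0],[0,0,0,0.04,0],[0,0,0,0.03,0],[0,0,0,0.02,0],[0,0,0,0.013,0],[0,0,0,0,0],[0,0,0,0,0],[0.034,0,0,0,0],[0.034,0,0,0,0],[0.034,0,0,0,0],[0.034,0,0,-0.03,0],[0.034,0,0,-0.04,0],[0.034,0,0,-0.04,0],[0.034,0,0,-0.04,0],[0.03,0,0,0,0]]'
python3 - <<'E'
from h import *
s=robot.read_state()
a=np.radians(-79.1-2);delta(.6568,-.051,.185,10.9)
c=cam("top");cv2.imwrite("pics/bx.png",cv2.resize(c["image"][140:320,120:440,::-1],None,fx=2.5,fy=2.5))
E
```

```text
t: 12.1
tool_pos: [0.4886, -0.2184, 0.1998]
orientation: [3.118, -0.348, 0.017]
force: [0.3, -1.2, 0.3]
opening: 0.0312
gripper_force: 0.0
t 12.1 pos [ 0.4886 -0.2184  0.1998] psi -102.7 open 0.0312 q6 1.28 | turn -1.983 dx 0.1326 dy 0.1968 dz 0.0148
```

View pics/bx.png

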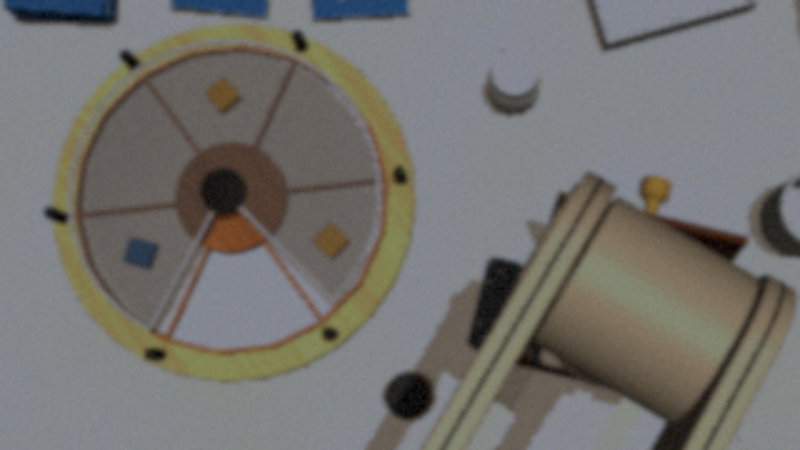

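The window is now empty. One gold tile waits on the right at crop (331,240), another is at the far side (223,95), and the blue tile is at (141,252).

```bash
cat >> h.py <<'E'
def pegs():
    c=cam("top");m=tiles(c)["black"];C=np.array([.625,.114])
    for p,n in blobs(m,5):
        x=ray(c,*p,.064)[:2];d=x-C
        if .155<np.hypot(*d)<.178: a=np.arctan2(d[1],d[0]);print("peg",np.degrees(a).round(1),np.hypot(*d).round(3),"target",(C+.168*np.array([np.cos(a),np.sin(a)])).round(4))
E
python3 -c "
from h import *
pegs()"
python3 inch.py '[[0.03,0,0,0,-0.14],[0.03,0,0,0,-0.14],[0.03,0,0,0,-0.14],[0.03,0,0,0,-0.14],[0.03,0,0,0,-0.14],[0.03,0,0,0,-0.14],[0.03,0,0,0,-0.14],[0.03,0,0,0,-0.14],[0.03,0,0,0,-0.14],[0.03,0,0,0,-0.14],[0.026,0,0,0,-0.14],[0.026,0,0,0,-0.14],[0.026,0,0,0,-0.14],[0.026,0,0,0,-0.1],[0.026,0,0,0,0]]'
python3 -c "
from h import *
delta(.6478,-.0525,.16,7.5)"
```

```text
peg -22.3 0.165 target [0.7805 0.0503]
peg 37.8 0.166 target [0.7578 0.2169]
peg -82.4 0.165 target [ 0.6471 -0.0525]
peg 97.6 0.166 target [0.6027 0.2805]
peg -142.0 0.165 target [0.4925 0.0107]
peg 157.7 0.166 target [0.4695 0.1777]
t: 13.7
tool_pos: [0.4842, -0.2159, 0.19]
orientation: [-2.072, -2.357, 0.001]
force: [-0.6, 0.1, 0.3]
opening: 0.0259
gripper_force: 0.0
t 13.7 pos [ 0.4842 -0.2159  0.19  ] psi 7.4 open 0.0259 q6 -0.64 | turn -0.002 dx 0.1407 dy 0.1835 dz 0.03
```

```bash
python3 inch.py '[[0.026,0.02,0.0262,0,0],[0.026,0.02,0.0262,0,0],[0.026,0.02,0.0262,0,0],[0.026,0.02,0.0262,0,0],[0.026,0.02,0.0262,0,0],[0.026,0.02,0.0262,0,0],[0.026,0.0207,0.0263,0,0],[0.026,0,0,0.04,0],[0.026,0,0,0.03,0],[0.026,0,0,0,0]]'
python3 -c "
from h import *
delta(.6475,-.0525,.067,7.5)"
```

```text
t: 14.7
tool_pos: [0.645, -0.0526, 0.1146]
orientation: [-2.072, -2.348, 0.01]
force: [-0.6, 0.2, -0.9]
opening: 0.026
gripper_force: 0.0
t 14.7 pos [ 0.645  -0.0526  0.1146] psi 7.1 open 0.026 q6 -0.29 | turn -0.006 dx -0.0002 dy 0.0025 dz 0.0476
```

```bash
python3 inch.py '[[0.026,0,0.0025,0.02,0],[0.026,0,0,0.018,0],[0.026,0,0,0.01,0],[0.026,0.0004,-0.008,0,0.048],[0.026,0.0008,-0.016,0,0.095],[0.026,0.0008,-0.016,0,0.095],[0.026,0.0008,-0.016,0,0.095],[0.026,0.0008,-0.016,0,0.095],[0.026,0.0008,-0.016,0,0.095],[0.026,0.0008,-0.016,0,0.095],[0.026,0.0008,-0.016,0,0.095],[0.026,0.0008,-0.016,0,0.095],[0.026,0.0008,-0.016,0,0.095],[0.026,0.0008,-0.016,0,0.095],[0.026,0.0004,-0.011,0,0.06],[0.026,0.0002,-0.003,0,0.02],[0.026,0,0,0,0],[0.026,0,0,0,0]]'
python3 inch.py '[[0.026,0,0.003,0,0],[0.026,0,0,-0.03,0],[0.026,0,0,-0.04,0],[0.026,0,0,-0.04,0],[0.026,-0.04,0,-0.04,0],[0.026,-0.04,0,0,0],[0.026,-0.04,0,0,0],[0.044,0,0,0,0],[0.044,0,0,0,0]]'
python3 -c "
from h import *
wtile();look();delta(.519,.1055,.13,-75)"
```

```text
t: 16.5
tool_pos: [0.494, 0.0168, 0.0746]
orientation: [2.991, 0.959, 0.001]
force: [-0.1, -0.5, -0.2]
opening: 0.026
gripper_force: 0.0
t: 17.4
tool_pos: [0.4013, -0.0531, 0.2198]
orientation: [2.992, 0.955, 0.002]
force: [1.2, -0.4, -0.8]
opening: 0.0378
gripper_force: 0.0
tile [0.5203 0.1015] r 0.105 angW -1.4 size [23.5 21.8] yaw 79.8
tile [0.6892 0.0364] r 0.101 angW 121.4 size [21.7 21.2] yaw 70.2
top gold px [216. 262.] xy [0.5199 0.1011] r 0.106 ang-W -1.2 rect [22. 24.] yaw 1.1
top gold px [245. 194.] xy [0.6896 0.0362] r 0.101 ang-W 121.5 rect [22. 22.] yaw 1.1
scene gold px [334. 334.] xy [0.6915 0.0398] r 0.1 ang-W 123.6 rect [33. 28.] yaw 71.0
scene gold px [437. 304.] xy [0.5208 0.1056] r 0.105 ang-W -3.6 rect [33. 29.] yaw 73.5
scene gold px [361. 278.] xy [ 0.578  -0.0175] r 0.14 ang-W 62.1 rect [12. 86.] yaw 70.3
t 17.55 pos [ 0.4019 -0.0521  0.2194] psi -54.5 open 0.0432 q6 0.69 | turn 0.358 dx 0.1539 dy -0.1219 dz 0.0894
```

```bash
python3 inch.py '[[0.044,0,0,0,0.14],[0.044,0,0,0,0.14],[0.044,0,0,0,0.14],[0.044,0,0,0,0.14],[0.044,0,0,0,0.14],[0.044,0,0,0,0.146],[0.044,0,0,0,0]]'; python3 -c "
from h import *
delta(.5205,.1035,.13,-103)"
```

```text
t: 18.25
tool_pos: [0.4017, -0.0518, 0.2191]
orientation: [-3.121, 0.356, 0.001]
force: [-0.5, -0.1, 0.3]
opening: 0.0441
gripper_force: 0.0
t 18.25 pos [ 0.4017 -0.0518  0.2191] psi -103.0 open 0.0441 q6 1.54 | turn -0.0 dx 0.0809 dy -0.1781 dz 0.0891
```

```bash
python3 inch.py '[[0.044,0.0162,-0.0356,0.01,0],[0.044,0.0162,-0.0356,0.01,0],[0.044,0.0162,-0.0356,0.02,0],[0.044,0.0162,-0.0356,0.02,0],[0.044,0.0162,-0.0356,0.02,0],[0.044,0,0,0.01,0],[0.044,0,0,0,0],[0.044,0,0,0,0]]'; python3 -c "
from h import *
delta(.5205,.1035,.055,-103)"
```

```text
t: 19.05
tool_pos: [0.5197, 0.1027, 0.1293]
orientation: [3.121, -0.351, -0.001]
force: [-0.6, 0.6, 0.6]
opening: 0.0441
gripper_force: 0.0
t 19.05 pos [0.5197 0.1027 0.1293] psi -102.8 open 0.0441 q6 1.89 | turn 0.003 dx 0.0006 dy -0.001 dz 0.0743
```

```bash
python3 inch.py '[[0.044,0,-0.001,0.03,0],[0.044,0,0,0.025,0],[0.044,0,0,0.012,0],[0.044,0,0,0.006,0],[0.044,0,0,0,0],[0.0,0,0,0,0],[0.0,0,0,0,0],[0.0,0,0,0,0],[0.0,0,0,0,0],[0.0,0,0,0,0],[0,0,0,-0.02,0],[0,0,0,-0.03,0],[0,0,0,-0.04,0],[0,0,0,-0.04,0],[0,0,0,0,0],[0,0,0,0,0]]' 25
python3 -c "
from h import *
delta(.469,-.285,.185,-103)"
```

```text
t: 20.65
tool_pos: [0.5211, 0.1041, 0.1876]
orientation: [-3.121, 0.354, -0.004]
force: [0.1, 0.4, 0.0]
opening: 0.0258
gripper_force: 25.0
t 20.65 pos [0.5211 0.1041 0.1876] psi -103.0 open 0.0258 q6 1.9 | turn 0.001 dx 0.0368 dy 0.3908 dz 0.0026
```

```bash
python3 inch.py '[[0,0.003,0.0325,0,0],[0,0.003,0.0325,0,0],[0,0.003,0.0325,0,0],[0,0.003,0.0325,0,0],[0,0.003,0.0325,0,0],[0,0.003,0.0325,0,0],[0,0.003,0.0325,0,0],[0,0.003,0.0325,0,0],[0,0.003,0.0325,0,0],[0,0.003,0.0325,0,0],[0,0.003,0.0325,0,0],[0,0.003,0.0325,0,0],[0,0,0,0,0],[0,0,0,0,0]]'
python3 -c "
from h import *
delta(.469,-.285,.043,-103)"
```

```text
t: 22.05
tool_pos: [0.4667, -0.2839, 0.1842]
orientation: [-3.119, 0.357, 0.005]
force: [0.0, 0.0, -0.6]
opening: 0.0258
gripper_force: 25.0
t 22.05 pos [ 0.4667 -0.2839  0.1842] psi -103.1 open 0.0258 q6 1.16 | turn -0.001 dx 0.0024 dy 0.0006 dz 0.1412
```

```bash
python3 inch.py '[[0,0.0024,0,0.04,0],[0,0,0,0.04,0],[0,0,0,0.03,0],[0,0,0,0.02,0],[0,0,0,0.012,0],[0,0,0,0,0],[0,0,0,0,0],[0.034,0,0,0,0],[0.034,0,0,0,0],[0.034,0,0,0,0],[0.034,0,0,-0.03,0],[0.034,0,0,-0.04,0],[0.034,0,0,-0.04,0],[0.034,0,0,-0.04,0],[0.03,0,0,0,0]]'
python3 inch.py '[[0.03,0,0,0,-0.14],[0.03,0,0,0,-0.14],[0.03,0,0,0,-0.14],[0.03,0,0,0,-0.14],[0.03,0,0,0,-0.14],[0.03,0,0,0,-0.14],[0.03,0,0,0,-0.14],[0.03,0,0,0,-0.14],[0.03,0,0,0,-0.14],[0.03,0,0,0,-0.14],[0.026,0,0,0,-0.14],[0.026,0,0,0,-0.14],[0.026,0,0,0,-0.14],[0.026,0,0,0,-0.1],[0.026,0,0,0,0]]'
python3 - <<'E'
from h import *
pegs();look()
delta(.6478,-.0525,.16,7.5)
E
```

```text
t: 23.55
tool_pos: [0.4733, -0.2871, 0.2023]
orientation: [3.115, -0.354, 0.017]
force: [0.7, -0.8, 0.6]
opening: 0.0311
gripper_force: 0.0
t: 25.05
tool_pos: [0.47, -0.2847, 0.1941]
orientation: [-2.079, -2.355, 0.0]
force: [0.1, 0.4, 1.0]
opening: 0.0262
gripper_force: 0.0
peg -21.3 0.166 target [0.7815 0.053 ]
peg 38.5 0.166 target [0.7565 0.2185]
peg -81.6 0.165 target [ 0.6496 -0.0522]
peg 98.4 0.166 target [0.6004 0.2802]
peg -141.2 0.165 target [0.4941 0.0087]
peg 158.5 0.165 target [0.4687 0.1755]
top gold px [246. 194.] xy [0.6891 0.036 ] r 0.101 ang-W 121.2 rect [23. 24.] yaw 72.4
scene gold px [334. 334.] xy [0.6914 0.0398] r 0.1 ang-W 123.6 rect [33. 28.] yaw 71.0
scene gold px [361. 278.] xy [ 0.5782 -0.0179] r 0.14 ang-W 62.3 rect [15. 86.] yaw 70.3
t 25.2 pos [ 0.4701 -0.2847  0.1942] psi 6.9 open 0.0256 q6 -0.76 | turn -0.011 dx 0.207 dy 0.2065 dz 0.0342
```

```bash
python3 inch.py '[[0.026,0.023,0.0231,-0.02,0],[0.026,0.023,0.0231,0,0],[0.026,0.023,0.0231,0,0],[0.026,0.023,0.0231,0,0],[0.026,0.023,0.0231,0,0],[0.026,0.023,0.0231,0,0],[0.026,0.023,0.0231,0,0],[0.026,0.023,0.0231,0,0],[0.026,0.023,0.0231,0,0],[0.026,0,0,0.04,0],[0.026,0,0,0.04,0],[0.026,0,0,0.02,0],[0.026,0,0,0,0]]'
python3 -c "
from h import *
delta(.649,-.0522,.067,8)"
```

```text
t: 26.5
tool_pos: [0.648, -0.0532, 0.1094]
orientation: [-2.078, -2.347, 0.007]
force: [-0.2, -0.3, 0.1]
opening: 0.0261
gripper_force: 0.0
t 26.5 pos [ 0.648  -0.0532  0.1094] psi 7.0 open 0.0261 q6 -0.28 | turn -0.018 dx 0.0008 dy 0.0011 dz 0.0424
```

```bash
python3 inch.py '[[0.026,0.0008,0.001,0.02,-0.018],[0.026,0,0,0.015,0],[0.026,0,0,0.008,0],[0.026,0.0004,-0.008,0,0.048],[0.026,0.0008,-0.016,0,0.095],[0.026,0.0008,-0.016,0,0.095],[0.026,0.0008,-0.016,0,0.095],[0.026,0.0008,-0.016,0,0.095],[0.026,0.0008,-0.016,0,0.095],[0.026,0.0008,-0.016,0,0.095],[0.026,0.0008,-0.016,0,0.095],[0.026,0.0008,-0.016,0,0.095],[0.026,0.0008,-0.016,0,0.095],[0.026,0.0008,-0.016,0,0.095],[0.026,0.0004,-0.008,0,0.048],[0.026,0,0,0,0],[0.026,0,0,0,0]]'
python3 - <<'E'
from h import *
s=robot.read_state();d=s["tool_pos"][:2]-np.array([.625,.114]);a=np.arctan2(d[1],d[0]);print(np.degrees(a),np.hypot(*d))
delta(.625+.168*np.cos(a),.114+.168*np.sin(a),.067,np.degrees(a)+90)
E
```

```text
t: 28.2
tool_pos: [0.4967, 0.0104, 0.0721]
orientation: [2.968, 1.029, 0.002]
force: [0.3, -1.1, -0.1]
opening: 0.0261
gripper_force: 0.0
-141.07286769075534 0.16487311047520534
t 28.2 pos [0.4967 0.0104 0.0721] psi -51.8 open 0.0261 q6 0.82 | turn -0.012 dx -0.0031 dy -0.0 dz 0.0051
```

```bash
python3 inch.py '[[0.026,-0.0026,-0.008,0.003,0.036],[0.026,0.0008,-0.016,0,0.095],[0.026,0.0008,-0.016,0,0.095],[0.026,0.0008,-0.016,0,0.095],[0.026,0.0008,-0.016,0,0.095],[0.026,0.0008,-0.016,0,0.095],[0.026,0.0008,-0.016,0,0.095],[0.026,0.0008,-0.016,0,0.095],[0.026,0.0008,-0.016,0,0.095],[0.026,0.0008,-0.016,0,0.095],[0.026,0.0008,-0.016,0,0.095],[0.026,0.0008,-0.016,0,0.095],[0.026,0.0004,-0.008,0,0.048],[0.026,0,0,0,0],[0.026,0,0,0,0]]'
python3 inch.py '[[0.026,0,0.003,0,0],[0.026,0,0,-0.03,0],[0.026,0,0,-0.04,0],[0.026,0,0,-0.04,0],[0.026,-0.04,0,-0.04,0],[0.026,-0.04,0,0,0],[0.044,-0.04,0,0,0],[0.044,0,0,0,0],[0.044,0,0,0,0]]'
python3 -c "
from h import *
wtile();look();delta(.5205,.1035,.13,-103)"
```

```text
t: 29.7
tool_pos: [0.4754, 0.1895, 0.0684]
orientation: [3.058, -0.718, 0.0]
force: [0.5, 0.1, 0.4]
opening: 0.026
gripper_force: 0.0
t: 30.6
tool_pos: [0.3703, 0.2385, 0.2139]
orientation: [-3.058, 0.718, -0.002]
force: [0.6, -1.5, -0.6]
opening: 0.0426
gripper_force: 0.0
tile [0.5266 0.1068] r 0.099 angW -4.0 size [23.9 22.6] yaw 40.1
top gold px [214. 260.] xy [0.5263 0.1069] r 0.099 ang-W -4.1 rect [24. 23.] yaw 38.8
scene gold px [437. 309.] xy [0.5279 0.1108] r 0.097 ang-W -6.3 rect [34. 25.] yaw 39.1
t 30.75 pos [0.3712 0.2381 0.2136] psi -116.6 open 0.0439 q6 2.49 | turn -0.237 dx 0.1757 dy 0.0975 dz 0.0836
```

```bash
python3 inch.py '[[0.042,0,0,0,-0.14],[0.042,0,0,0,-0.14],[0.042,0,0,0,-0.14],[0.042,0,0,0,-0.14],[0.042,0,0,0,-0.14],[0.042,0,0,0,-0.14],[0.042,0,0,0,-0.14],[0.042,0,0,0,-0.14],[0.042,0,0,0,-0.045],[0.042,0,0,0,0]]'; python3 -c "
from h import *
delta(.527,.1083,.13,-50.3)"
```

```text
t: 31.75
tool_pos: [0.3712, 0.2381, 0.2134]
orientation: [2.95, 1.079, -0.001]
force: [-0.1, 0.1, -0.3]
opening: 0.0419
gripper_force: 0.0
t 31.75 pos [0.3712 0.2381 0.2134] psi -49.8 open 0.0419 q6 1.32 | turn 0.008 dx 0.037 dy 0.1993 dz 0.0834
```

```bash
python3 inch.py '[[0.042,0.0074,0.04,0.01,0],[0.042,0.0074,0.04,0.02,0],[0.042,0.0074,0.04,0.02,0],[0.042,0.0074,0.04,0.02,0],[0.042,0.0074,0.04,0.01,0],[0.042,0,0,0,0],[0.042,0,0,0,0]]'; python3 -c "
from h import *
delta(.527,.1083,.055,-50)"
```

```text
t: 32.45
tool_pos: [0.528, 0.1087, 0.1327]
orientation: [-2.952, -1.074, 0.003]
force: [0.4, 0.1, 0.4]
opening: 0.0422
gripper_force: 0.0
t 32.45 pos [0.528  0.1087 0.1327] psi -50.0 open 0.0422 q6 0.98 | turn -0.0 dx -0.001 dy -0.0003 dz 0.0777
```

```bash
python3 inch.py '[[0.042,-0.001,0,0.03,0],[0.042,0,0,0.026,0],[0.042,0,0,0.014,0],[0.042,0,0,0.006,0],[0.042,0,0,0,0],[0.0,0,0,0,0],[0.0,0,0,0,0],[0.0,0,0,0,0],[0.0,0,0,0,0],[0.0,0,0,0,0],[0,0,0,-0.02,0],[0,0,0,-0.03,0],[0,0,0,-0.04,0],[0,0,0,-0.04,0],[0,0,0,0,0],[0,0,0,0,0]]' 25
python3 inch.py '[[0,0,0,0,0.14],[0,0,0,0,0.14],[0,0,0,0,0.14],[0,0,0,0,0.14],[0,0,0,0,0.14],[0,0,0,0,0.14],[0,0,0,0,0.085],[0,0,0,0,0]]'
python3 -c "
from h import *
delta(.507,-.258,.185,-103)"
```

```text
t: 34.05
tool_pos: [0.528, 0.1093, 0.1891]
orientation: [2.95, 1.08, 0.005]
force: [-0.2, 0.3, -1.2]
opening: 0.0255
gripper_force: 25.0
t: 34.85
tool_pos: [0.5259, 0.1091, 0.1855]
orientation: [3.121, -0.352, -0.005]
force: [-0.2, 0.0, -0.3]
opening: 0.0259
gripper_force: 25.0
t 34.85 pos [0.5259 0.1091 0.1855] psi -102.9 open 0.0259 q6 1.9 | turn 0.002 dx 0.0641 dy 0.3619 dz 0.0005
```

```bash
python3 inch.py '[[0,0.005,0.03,0,0],[0,0.005,0.03,0,0],[0,0.005,0.03,0,0],[0,0.005,0.03,0,0],[0,0.005,0.03,0,0],[0,0.005,0.03,0,0],[0,0.005,0.03,0,0],[0,0.005,0.03,0,0],[0,0.005,0.03,0,0],[0,0.005,0.03,0,0],[0,0.007,0.03,0,0],[0,0.005,0.03,0,0],[0,0,0,0,0],[0,0,0,0,0]]'
python3 -c "
from h import *
delta(.507,-.258,.043,-103)
c=cam('scene');cv2.imwrite('pics/p3.png',cv2.resize(c['image'][60:320,180:480,::-1],None,fx=2.2,fy=2.2))"
```

```text
t: 36.25
tool_pos: [0.5071, -0.2556, 0.1864]
orientation: [-3.121, 0.349, 0.003]
force: [0.3, 0.3, -0.9]
opening: 0.0259
gripper_force: 25.0
t 36.25 pos [ 0.5071 -0.2556  0.1864] psi -102.8 open 0.0259 q6 1.24 | turn 0.004 dx 0.0004 dy 0.0023 dz 0.1434
```

View pics/p3.png

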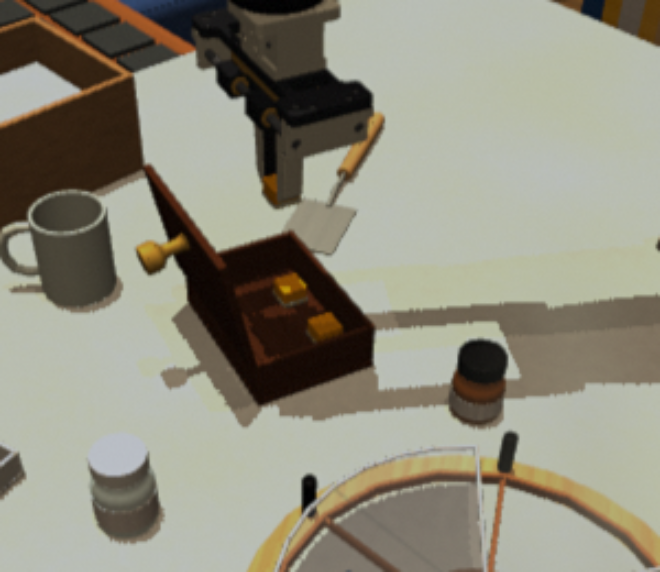

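Two tiles lie in the box, at crop (290,290) and (325,327). The third is held, and the lid leans away, so there is room to lower it.

```bash
python3 inch.py '[[0,0,0.0023,0.04,0],[0,0,0,0.04,0],[0,0,0,0.03,0],[0,0,0,0.02,0],[0,0,0,0.012,0],[0,0,0,0,0],[0,0,0,0,0],[0.034,0,0,0,0],[0.034,0,0,0,0],[0.034,0,0,0,0],[0.034,0,0,-0.03,0],[0.034,0,0,-0.04,0],[0.034,0,0,-0.04,0],[0.034,0,0,-0.04,0],[0.03,0,0,-0.04,0],[0.0,0,0,-0.04,0],[0.0,0,0,0,0],[0,0,0,0,0]]'
python3 - <<'E'
from h import *
c=cam("scene");t=cam("top");delta(.5,-.25,.3,-103)
for n,cc in(("s",c),("t",t)):
    m=tiles(cc)["gold"];r=np.zeros_like(m)
    if n=="s": r[150:210,230:300]=1
    else: r[200:230,365:400]=1
    for p,a in blobs(m&r,15): print(n,p.round(1),a)
X=None
cv2.imwrite('pics/p4.png',cv2.resize(c['image'][100:280,180:400,::-1],None,fx=3,fy=3))
E
```

```text
t: 38.1
tool_pos: [0.508, -0.2583, 0.2775]
orientation: [3.121, -0.35, 0.005]
force: [-0.9, -0.4, -0.9]
opening: 0.0107
gripper_force: 0.0
t 38.2 pos [ 0.5068 -0.2575  0.2744] psi -102.8 open 0.0033 q6 1.23 | turn 0.004 dx -0.0084 dy -0.0058 dz -0.0256
s [251.6 173.1] 144
```

View pics/p4.png

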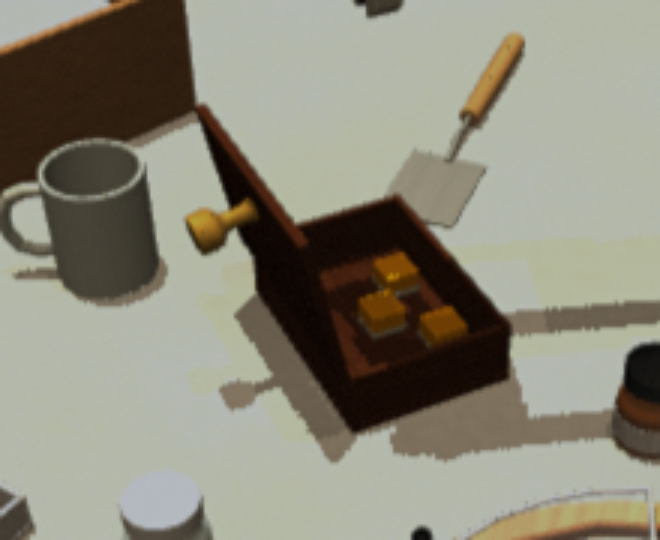

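All three tiles lie upright in the box, near crop (397,270), (382,313) and (443,325), and the lid leans back. I'll push the lid from behind with closed fingertips, to one side of the knob.

```bash
python3 inch.py '[[0,0.02,0,-0.01,0],[0,0.03,-0.01,0,0],[0,0.03,-0.02,0,0],[0,0.03,-0.02,0,0],[0,0.02,0,0,0],[0,0,0,0,0],[0,0,0,0,0]]'; python3 -c "
from h import *
delta(.649,-.2396,.168,-103)"
```

```text
t: 38.9
tool_pos: [0.6443, -0.2376, 0.2832]
orientation: [-3.121, 0.35, 0.006]
force: [0.2, 0.3, -0.7]
opening: 0.0007
gripper_force: 0.0
t 38.9 pos [ 0.6443 -0.2376  0.2832] psi -102.8 open 0.0007 q6 1.37 | turn 0.004 dx 0.005 dy 0.0009 dz 0.1152
```

```bash
python3 inch.py '[[0,0.005,0.001,0.04,0],[0,0,0,0.04,0],[0,0,0,0.025,0],[0,0,0,0.01,0],[0,0,0,0,0],[0,0,0,0,0]]'; python3 - <<'E'
from h import *
delta(.649,-.2396,.168,-103)
c=cam("scene");cv2.imwrite('pics/l1.png',cv2.resize(c['image'][60:280,160:400,::-1],None,fx=2.5,fy=2.5))
E
```

```text
t: 39.5
tool_pos: [0.6502, -0.2404, 0.1727]
orientation: [3.121, -0.35, 0.003]
force: [0.8, 0.1, 1.0]
opening: 0.0004
gripper_force: 0.0
t 39.5 pos [ 0.6502 -0.2404  0.1727] psi -102.8 open 0.0004 q6 1.37 | turn 0.003 dx -0.0014 dy -0.0006 dz 0.0047
```

View pics/l1.png

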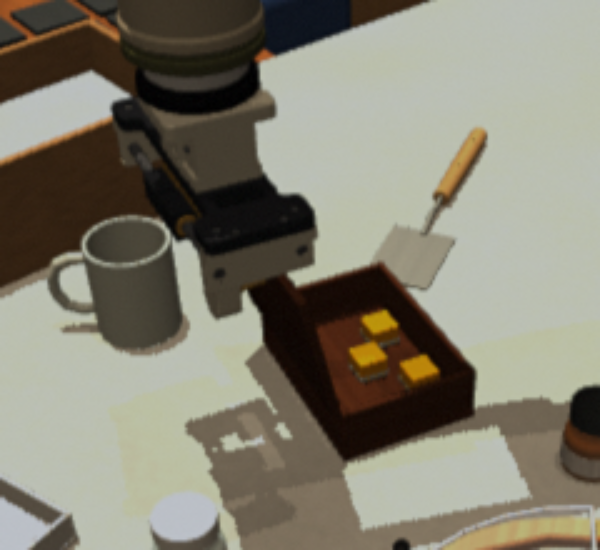

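The closed fingers stand behind the lid, with their tip at crop (225,310). Next I start the arc.

```bash
python3 inch.py '[[0,-0.012,0,0.005,0],[0,-0.01,0,0,0],[0,-0.01,0,0,0],[0,-0.01,0,-0.002,0],[0,-0.01,0,-0.002,0],[0,-0.01,0,0,0],[0,-0.01,0,0,0],[0,-0.01,0,0.002,0],[0,-0.01,0,0.002,0],[0,-0.009,0,0.004,0],[0,-0.009,0,0.004,0],[0,0,0,0,0],[0,0,0,0,0]]'; python3 - <<'E'
from h import *
s=robot.read_state();d=s["tool_pos"][:2]-np.array([.511,-.259]);print("box x,y,tipz",d@[.974,-.225],d@[.225,.974],s["tool_pos"][2]-.022)
c=cam("scene");cv2.imwrite('pics/l2.png',cv2.resize(c['image'][60:280,160:400,::-1],None,fx=2.5,fy=2.5))
E
```

```text
t: 40.85
tool_pos: [0.5425, -0.2155, 0.158]
orientation: [3.122, -0.35, 0.0]
force: [0.3, -1.0, 0.4]
opening: 0.0005
gripper_force: 0.0
box x,y,tipz 0.020878653461901018 0.049426035631297785 0.1359789496223849
```

View pics/l2.png

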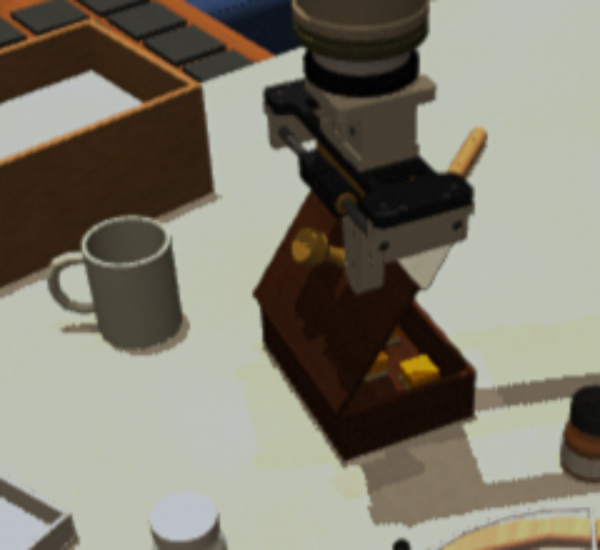

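The lid is at about 1 rad and following the fingertip smoothly.

```bash
python3 inch.py '[[0,-0.008,0,0.004,0],[0,-0.008,0,0.006,0],[0,-0.007,0,0.007,0],[0,-0.007,0,0.007,0],[0,-0.006,0,0.008,0],[0,-0.006,0,0.008,0],[0,-0.004,0,0.009,0],[0,-0.004,0,0.009,0],[0,-0.002,0,0.007,0],[0,-0.001,0,0.006,0],[0,0,0,0.004,0],[0,0,0,0.002,0],[0,0,0,0,0],[0,0,0,0,0]]'; python3 - <<'E'
from h import *
s=robot.read_state();d=s["tool_pos"][:2]-np.array([.511,-.259]);print("box x,y,tipz",d@[.974,-.225],d@[.225,.974],s["tool_pos"][2]-.022)
E
```

```text
t: 42.3
tool_pos: [0.4912, -0.204, 0.0809]
orientation: [3.122, -0.35, 0.001]
force: [-1.2, 0.2, -1.0]
opening: 0.0009
gripper_force: 0.0
box x,y,tipz -0.031625606611648496 0.049168867117554936 0.05886542648558061
```

```bash
python3 inch.py '[[0,0,0,0.0015,0],[0,0,0,0.001,0],[0,0,0,0.001,0],[0,0,0,0,0],[0,0,0,0,0]]'
```

```text
t: 42.8
tool_pos: [0.4915, -0.204, 0.0804]
orientation: [3.122, -0.349, 0.001]
force: [-13.1, 6.2, 28.6]
opening: 0.001
gripper_force: 14.0
```

Contact is firm at 28 N with the tip at 58 mm, so the lid is shut. I'll lift off and check.

```bash
python3 inch.py '[[0,0,0,-0.004,0],[0,0,0,-0.02,0],[0,0,0,-0.04,0],[0,0,0,-0.04,0],[0,-0.03,0,-0.04,0],[0,-0.04,0,-0.02,0],[0,-0.04,0,0,0],[0,0,0,0,0],[0,0,0,0,0],[0,0,0,0,0]]'; python3 - <<'E'
from h import *
c=cam("scene");cv2.imwrite('pics/l3.png',c['image'][:,:,::-1])
E
```

```text
t: 43.8
tool_pos: [0.3843, -0.1797, 0.2413]
orientation: [3.122, -0.35, 0.001]
force: [-0.7, -0.3, 0.1]
opening: 0.0004
gripper_force: 0.0
```

View pics/l3.png

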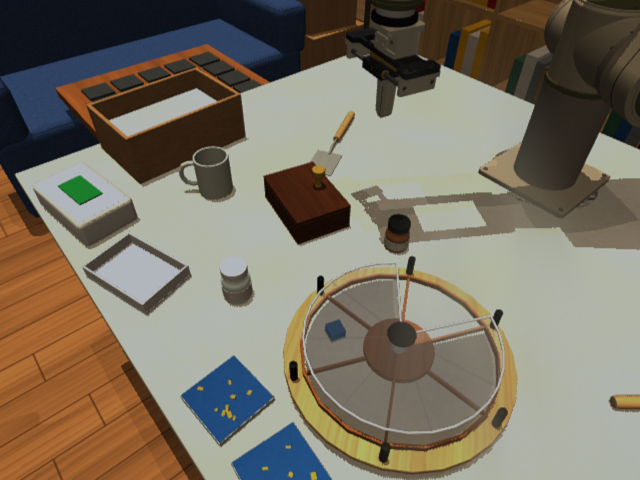

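The lid lies flat on the box with its knob up at (318,177). The tray holds only the blue tile at (335,330), and the jars and mug have not moved.

```bash
python3 -c "
from plant import robot, eyes, ticket
print(ticket.close_job())"
```

```text
the job is handed in; nothing more can be done
None
```

I handed the job in at about 44 s. All three gold tiles are in the box with its lid shut, the blue tile is still on the tray, and the jars and mug are where they stood; the hand-in call gave no verdict.

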